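Key the drive collar home on the kitchen machine

ROBOT

A 6-joint arm with a two-finger parallel gripper is mounted at the origin on the work surface. World frame = base frame: x ahead of the robot, y to its left, z up, the work surface at z = 0. Lengths are in m, angles in rad, forces in N, time in s.
With the tool pointing down it reaches from about 0.35 to 0.925 m from the base axis. Payload 6.4 kg.
Tool frame: the origin (TCP) lies midway between the tips of the shut fingers; the grasp point (between the pads) lies 19 mm behind it; z points along the fingers, y is the line along which they close (so a half turn about z gives the same grasp; the last joint's range is limited). The gripper opens to 85 mm and grips with 20 to 120 N. Pads are 22 mm wide; open, the fingers measure 114 mm over their backs; the gripper's body (76 mm by 85 mm) begins 54 mm behind the grasp point. The pads swing forward as they close: fully open they stand 13 mm farther back than shut.
Start: joints at [-0.174, 0.245, 1.558, -0, 1.339, -0.174], TCP at [0.65, 0, 0.231] pointing down, gripper open.
Joint ranges: [-3.13, 3.13], [-1.02, 2.26], [0.13, 2.54], [-0.95, 4.09], [0.21, 2.88], [-2.74, 2.74]. Speed limits (rad/s): [2.57, 2.57, 3.14, 3.14, 3.14, 3.14].

INTERFACE

Orientations are given as [roll, pitch, yaw] about the fixed x, y, z axes, in that order (R = Rz(yaw) Ry(pitch) Rx(roll)).
In Python, from station import bot gives the robot as it stands. Calls block until the motion is done:
- bot.move_pose(position, orientation): joint-space move of the TCP to a pose.
- bot.line_to(position, rotation=None, v=0.15): straight line of the TCP; rotation=None keeps the orientation; v is the mean speed in m/s.
- bot.movej(angles): joint-space move.
- bot.command_gripper(opening, grip_force=None): finger opening in m; grip_force is the grip in N (None keeps the last); returns when the fingers have stopped.
- bot.hold(seconds).
- bot.solve_ik(position, orientation): joint angles nearest the present ones, or None.
- bot.read_camera(name): name is "scene" or "side" or "wrist"; returns (picture, depth): 480x640x3 uint8, red, green, blue; 480x640 float32, m along the optical axis (not along the pixel's ray), 0 where there is no reading.
- bot.camera_params(name): a dict with "camera_matrix" (3x3 intrinsics, pixels), "R" (3x3) and "t" (3): a world point X has camera coordinates R X + t. Camera axes: x right, y down, z forward; pixel columns grow to the right and rows downward; lengths in m; the calibration is good to about 2 mm. A picture is of the moment at which its call begins: read the wrist's pose just before it. camera_params takes no time and is no camera call; for the wrist camera it gives the pose at the moment of the call.
A pose or a line that the arm cannot do raises bot.IKError and nothing moves.
- bot.hand_in(): hands the job in; it is judged then, once.
Readings, each from a call of its own:
- bot.current_time_s(): time.
- bot.current_qpos(): joint angles.
- bot.current_joint_velocities(): joint speeds.
- bot.current_tau(): joint torques, N m.
- bot.current_eef_pos(): TCP position.
- bot.current_tool_rot(): TCP orientation.
- bot.current_contact_force(): force on the tool from outside, world axes, zero at the start.
- bot.current_wrist_torque(): the same for the moment, N m.
- bot.current_opening(): finger opening in m.
- bot.current_grip_force(): force on a finger pad.
Only numpy, scipy, OpenCV 4.12 (cv2) and the standard library are available. Lean on these libraries where they do the work, as an engineer would, in place of code of your own. Each camera call takes 0.05 s, during which the arm holds its last target. There are 200 camera calls.

TASK

In the teaching kitchen, lift the kitchen machine's hinged splash hood until it rests open on its stop. Then turn the knurled metal collar on the drive spindle until its hidden keyways drop over the pins, push it fully home against its spring with the gripper, and finish while still holding it pushed home. Leave the other kitchen things where they are.

Things in the scene. Friction and masses are not known exactly. Their poses are not given: they have to be found in the camera images.
- spindle_foot (a point): Kitchen machine: low white base 200 x 320 mm fixed to the table, flat deck 60 mm above the table. This point: on the deck, at the vertical axis of its drive spindle. Its axes are the machine's: z up; the hood's hinge lies to +y, the hood's handle to -y. From here the deck reaches 100 mm either way in x, 105 mm to -y, 215 mm to +y.
- spindle_end (a point): Middle of the domed end of the steel spindle, 19 mm thick, 52 mm above the deck. Out of its foot stick three pins, 120 degrees apart, 6 mm thick, reaching 18.5 mm from the axis, tops 22 mm above the deck, hidden under the collar. Which way they point differs every time and is not known.
- collar_mid (a point): Centre, half-way up, of the knurled metal collar on the spindle under the hood: a loose ring 50 mm across (52 over the knurls), 44 mm high, bore 23 mm, 0.15 to 0.28 kg. Centre above the table: 104 mm at first (resting on the pins), 97 mm once dropped over the pins onto a sprung ring, 92 mm fully home on a rigid shoulder. Its own x and y do not tell where the pins are.
- collar_foot (a point): Centre of the collar's underside, with three hidden keyways 12 mm wide, 14 mm deep, 120 degrees apart. They meet the pins (within 0.15 rad) after 0.55 to 1.55 rad of turning, either way. It then drops 7 mm if free; held in a stiff grip, press lightly to feel it. Last 5 mm: against the spring, 4 N rising to 9 N at home; let go, it comes up again.
- hood_handle (a point): Middle of the hood's handle: round white bar 12 mm thick, 100 mm long, parallel to the hinge, 34 mm clear of the hood's side wall. Hood closed: it is 117 mm to the -y side of the spindle axis, 124 mm above the table, the bar along this point's x axis. It turns with the hood. Hood open: about 306 mm above the table.
- hood_hinge (a point): Middle of the hood's hinge line, fixed on the machine: 125 mm to the +y side of the spindle axis, 72 mm above the table; the line runs along this point's x axis. The handle bar is 248 mm from this line (242 mm level and 52 mm up when closed).
- hood (a joint): Opening angle of the grey splash hood (box 164 x 204 x 77 mm, open below, 0.35 kg, top 139 mm above the table): 0 closed, 1.70 rad resting on its stop. Opening carries the handle up and over to the machine's +y side. Let go below 1.1 rad it falls shut; beyond 1.4 rad it falls onto its stop and stays. Open, all of it is beyond the hinge line.

How it is judged:
By the outcome, as a careful person would: the job done as asked, in the order asked, and still so for the second after the job is handed in, while the arm keeps its last pose, push and grip.
It also fails if it takes over 58 s, if anything falls off the work surface, if the arm or the gripper's body presses on something with over 40 N, if the wrist force passes 120 N, or if a joint passes its speed limit or range.

## Working session

There is one attempt and no reset: what is moved stays moved. The work goes in short steps, each a Python script; the robot and the scene stay as the last script left them, time stands still between calls to the robot, and variables do not carry over. Pictures are saved under pics/ and viewed, at most 10 in all, crops included, and the job is handed in when it is done.

```bash
ls; mkdir -p pics; python3 - <<'E'
from station import bot
import cv2,numpy as np
for n in ("scene","side"):
    im,d=bot.read_camera(n); cv2.imwrite(f"pics/{n}0.png",im[:,:,::-1]); np.save(f"pics/{n}0.npy",d)
    p=bot.camera_params(n); print(n,p["camera_matrix"].tolist(),(-p["R"].T@p["t"]).round(3),p["R"][2].round(3))
print(bot.current_time_s(),bot.current_tool_rot())
E
```

```text
pics
scene [[462.7933934626321, 0.0, 321.26975210531475], [0.0, 462.7933934626321, 247.25802241636455], [0.0, 0.0, 1.0]] [0.84  0.404 0.535] [-0.487 -0.648 -0.586]
side [[624.3029935784542, 0.0, 320.875996863531], [0.0, 624.3029935784542, 251.60492257386457], [0.0, 0.0, 1.0]] [ 0.041 -0.605  0.559] [ 0.554  0.675 -0.487]
0.1 [-3.13987022e+00 -2.84004474e-04  1.57082613e+00]
```

View pics/scene0.png

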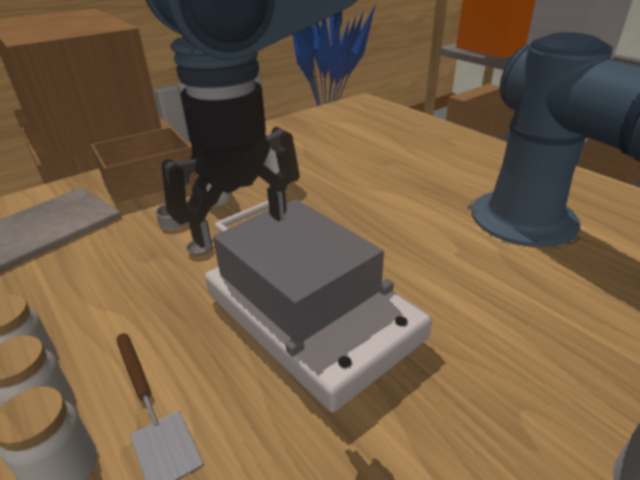

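View pics/side0.png

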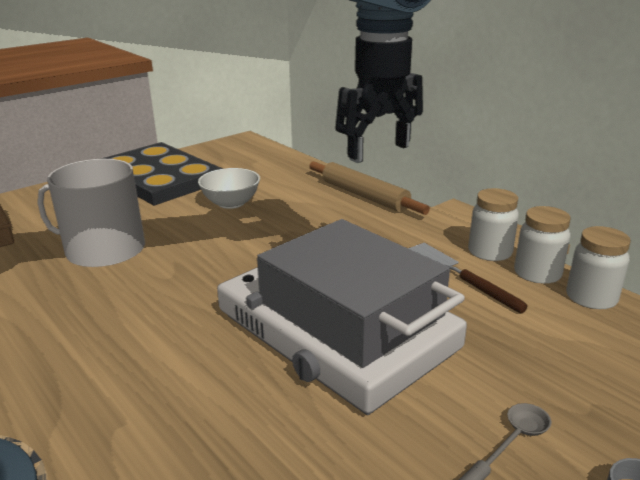

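The scene picture shows the handle at about (245,212), with the hinge blocks at (295,347) and (387,287). In the side picture the bar runs from (408,328) to (460,298). Next I'll fit the hood top (164 x 204 mm, z = 0.139) and the bar from depth.

```bash
cat > h.py <<'E'
import numpy as np,cv2
from station import bot
def cloud(n,d,p=None):
    p=p or bot.camera_params(n); v,u=np.indices(d.shape)
    K=p["camera_matrix"]; c=np.stack([(u-K[0,2])/K[0,0]*d,(v-K[1,2])/K[1,1]*d,d],-1)
    return (c-p["t"])@p["R"]
E
python3 - <<'E'
from h import *
for n in ("scene","side"):
    d=np.load(f"pics/{n}0.npy"); im=cv2.imread(f"pics/{n}0.png").astype(int); X=cloud(n,d)
    sp=im.max(-1)-im.min(-1)
    for lab,lo,hi,br in (("top",.133,.145,(40,130)),("deck",.054,.066,(140,256))):
        g=im.mean(-1)
        m=(d>0)&(X[...,2]>lo)&(X[...,2]<hi)&(sp<25)&(g>br[0])&(g<br[1])&(np.hypot(X[...,0],X[...,1])<.95)
        if lab=="top":
            k,l,s,c=cv2.connectedComponentsWithStats(m.astype(np.uint8)); m=l==1+np.argmax(s[1:,4])
        P=X[m]; r=cv2.minAreaRect(P[:,:2].astype(np.float32)); print(n,lab,m.sum(),np.median(P[:,2]).round(4),r, cv2.boxPoints(r).round(3).tolist())
    if n=="side":
        m=np.zeros(d.shape,bool); m[285:340,380:470]=1
        m&=(d>0)&(X[...,2]>.115)&(X[...,2]<.135)&(im.mean(-1)>140); P=X[m]
        r=cv2.minAreaRect(P[:,:2].astype(np.float32));print("bar",m.sum(),P[:,2].max(),r,cv2.boxPoints(r).round(3).tolist())
E
```

```text
scene top 9175 0.139 ((0.533950686454773, -0.06754371523857117), (0.1650061160326004, 0.20684653520584106), 2.79587459564209) [[0.44699999690055847, 0.03200000151991844], [0.4569999873638153, -0.17499999701976776], [0.6209999918937683, -0.16699999570846558], [0.6110000014305115, 0.03999999910593033]]
scene deck 3301 0.0596 ((0.5332546830177307, -0.03617331385612488), (0.19526955485343933, 0.3130890429019928), 3.052621603012085) [[0.4269999861717224, 0.11500000208616257], [0.4440000057220459, -0.1979999989271164], [0.6389999985694885, -0.18700000643730164], [0.621999979019165, 0.125]]
side top 10066 0.1393 ((0.5326703190803528, -0.0680079311132431), (0.16681796312332153, 0.2074674665927887), 3.6244733333587646) [[0.4429999887943268, 0.029999999329447746], [0.4560000002384186, -0.1770000010728836], [0.621999979019165, -0.16599999368190765], [0.609000027179718, 0.04100000113248825]]
side deck 5099 0.0599 ((0.6293002367019653, 0.09695422649383545), (0.4815315306186676, 0.8261182308197021), 11.129054069519043) [[0.31299999356269836, 0.4560000002384186], [0.4729999899864197, -0.35499998927116394], [0.9449999928474426, -0.2619999945163727], [0.7860000133514404, 0.5490000247955322]]
bar 868 0.13255056431043818 ((0.539141058921814, -0.19396795332431793), (0.11012422293424606, 0.04767409712076187), 1.911085844039917) [[0.4830000102519989, -0.1720000058412552], [0.48500001430511475, -0.2199999988079071], [0.5950000286102295, -0.2160000056028366], [0.5929999947547913, -0.1679999977350235]]
```

The hood centre is (0.533,-0.068) from both cameras and the yaw is about 0.056. That puts the spindle near (0.5347,-0.0928) and the handle near (0.541,-0.210). The measured bar edges agree, so I'll go and grasp the bar.

```bash
cat >> h.py <<'E'
YAW=0.056; yh=np.array([-np.sin(YAW),np.cos(YAW),0]); S=np.array([.5347,-.0928,0.])
H=S+.125*yh+[0,0,.072]; DOWN=[np.pi,0,YAW]
def bar(a):
    t=a+np.arctan2(.052,.242); return H+.2475*(-np.cos(t)*yh+np.sin(t)*np.array([0,0,1]))
def st(s=""):
    print(s,"t",round(bot.current_time_s(),2),"p",np.round(bot.current_eef_pos(),4),"F",np.round(bot.current_contact_force(),1),"op",round(bot.current_opening(),4),"g",np.round(bot.current_grip_force(),1),flush=True)
E
python3 - <<'E'
from h import *
for yw in (YAW,YAW+np.pi):
    for a in (0,.8,1.68):
        q=bot.solve_ik((bar(a)-[0,0,.018]).tolist(),[np.pi,0,yw]); print(yw,a,None if q is None else np.round(q,2))
b=bar(0); print(b)
bot.command_gripper(.036,20)
bot.move_pose((b+[0,0,.06]).tolist(),DOWN); st("above")
bot.line_to((b-[0,0,.018]).tolist(),v=.12); st("at bar")
im,d=bot.read_camera("side"); cv2.imwrite("pics/side1.png",im[200:400,250:550,::-1].repeat(2,0).repeat(2,1))
E
```

```text
0.056 0 [-0.56  0.23  1.82 -0.    1.09  0.95]
0.056 0.8 [-0.39 -0.03  1.8  -0.    1.38  1.12]
0.056 1.68 [-0.01 -0.07  1.79 -0.    1.42  1.51]
3.197592653589793 0 [-0.56  0.23  1.82  0.    1.09 -2.19]
3.197592653589793 0.8 [-0.39 -0.03  1.8   0.    1.38 -2.02]
3.197592653589793 1.68 [-0.01 -0.07  1.79  0.    1.42 -1.63]
[ 0.54124728 -0.20959342  0.12399501]
above t 1.68 p [ 0.5417 -0.2093  0.1843] F [ 0.4  0.5 -0.7] op 0.0359 g 0.0
at bar t 2.48 p [ 0.5419 -0.2098  0.1068] F [0.5 0.4 0.3] op 0.036 g 0.0
```

View pics/side1.png

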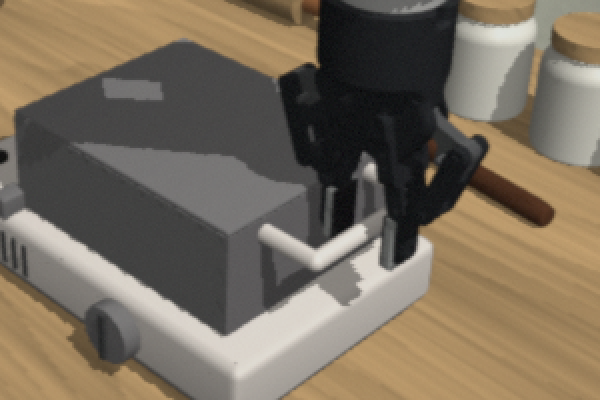

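The bar, in crop pixels from (320,258) to (385,215), passes between the two fingers at pad height and nothing touches the hood wall. Now I'll close and swing it open.

```bash
python3 - <<'E'
from h import *
bot.command_gripper(.006,25); st("gripped")
for a in np.linspace(.14,1.67,12):
    bot.line_to((bar(a)-[0,0,.018]).tolist(),DOWN,v=.2)
    F=np.array(bot.current_contact_force()); print(round(a,2),F.round(1),round(bot.current_opening(),4))
    if np.linalg.norm(F)>45 or bot.current_opening()<.009: print("STOP");break
st()
im,d=bot.read_camera("side"); cv2.imwrite("pics/side2.png",im[:,:,::-1])
E
```

```text
gripped t 2.86 p [ 0.5419 -0.2107  0.1071] F [ 0.1 -3.9  1.7] op 0.0109 g 26.1
0.14 [ 1.2 -7.   0.2] 0.011
0.28 [ 0.2 -8.1  1.7] 0.0108
0.42 [ -0.2 -10.3   5. ] 0.0108
0.56 [ -1.9 -10.4   7.7] 0.0109
0.7 [ -4.2 -10.5  12.1] 0.011
0.84 [-2.8 -8.8 12.2] 0.0111
0.97 [-2.9 -5.5 12.5] 0.0108
1.11 [-0.9 -2.4 10.6] 0.0111
1.25 [-0.1 -2.3  8.8] 0.011
1.39 [ 0.6 -0.3  6.7] 0.011
1.53 [3.6 0.6 4.4] 0.0108
1.67 [4.3 0.7 2.9] 0.0108
 t 6.76 p [0.5242 0.1084 0.2896] F [4.3 0.7 2.9] op 0.0108 g 27.4
```

View pics/side2.png

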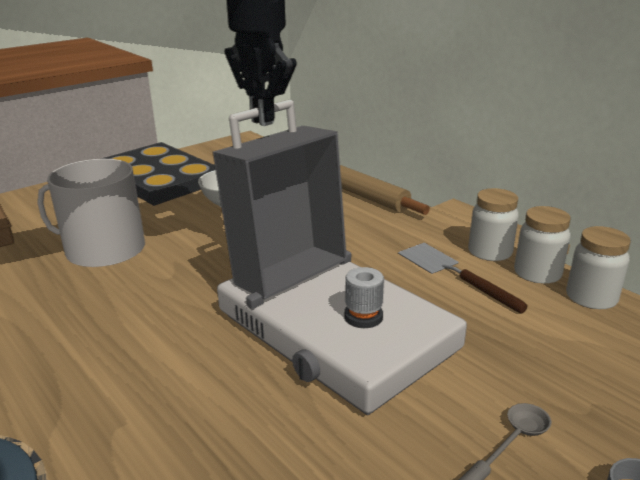

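The hood stands open with the handle at (265,112), and the collar shows at (364,290). I'll release, retreat and locate the collar.

```bash
python3 - <<'E'
from h import *
bot.command_gripper(.04,20); bot.line_to((bar(1.67)+[0,0,.05]).tolist(),v=.25)
st()
c=S+[0,0,.19]
bot.command_gripper(.085)
bot.move_pose((S-.02*yh+[0,0,.24]).tolist(),[np.pi,0,2.3]); st(); print(np.round(bot.current_qpos(),2))
im,d=bot.read_camera("side"); X=cloud("side",d); sub=np.zeros(d.shape,bool); sub[255:335,330:400]=1
im2,dw=bot.read_camera("wrist"); cv2.imwrite("pics/wrist3.png",im2[:,:,::-1])
XW=cloud("wrist",dw)
for n,x,m in (("side",X,sub&(d>0)),("wrist",XW,dw>0)):
    m=m&(np.hypot(x[...,0]-S[0],x[...,1]-S[1])<.05)
    t=m&(abs(x[...,2]-.126)<.004); 
    if t.sum()>20: print(n,t.sum(),np.median(x[t][:,2]),cv2.minEnclosingCircle(x[t][:,:2].astype(np.float32)),x[t].mean(0))
hd=(d>0)&(X[...,2]>.29)&(np.hypot(X[...,0]-.52,X[...,1]-.11)<.08); print("bar z",X[hd].max(0),X[hd].mean(0))
E
```

```text
t 7.62 p [0.5238 0.1075 0.3588] F [ 0.5  0.2 -0.7] op 0.0403 g 0.0
 t 10.4 p [ 0.5359 -0.1126  0.2402] F [-0.1 -0.9 -0.1] op 0.0849 g 0.0
[-0.41 -0.    1.81  0.    1.33 -1.14]
side 581 0.1257516860185257 ((0.5341965556144714, -0.09395672380924225), 0.026194186881184578) [ 0.53212328 -0.09568848  0.12558114]
wrist 2692 0.12529737463813545 ((0.5367847681045532, -0.09395381063222885), 0.025824420154094696) [ 0.5360566  -0.09325712  0.12520948]
bar z [0.57768973 0.12049783 0.31262694] [0.51813823 0.10995885 0.30487384]
```

View pics/wrist3.png

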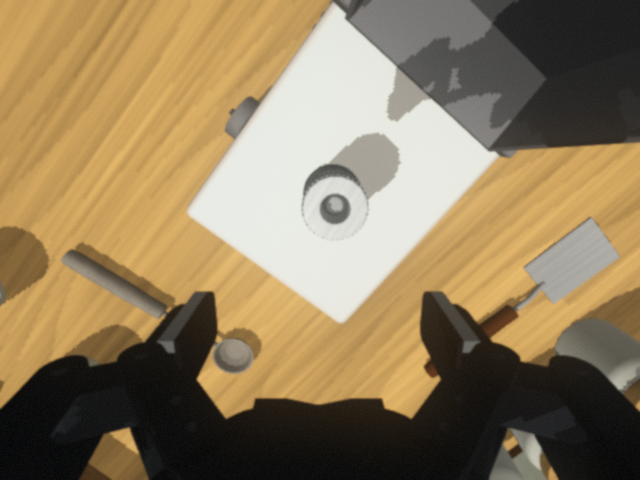

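The collar top is centred at pixel (335,207) and both cameras put it near (0.5355,-0.094). The hood has stayed open, with the top of the bar at z = 0.312. Next I'll grasp the collar and press lightly.

```bash
cat >> h.py <<'E'
C=np.array([.5355,-.094])
def go(z,yaw,v=.1): bot.line_to([C[0],C[1],z],[np.pi,0,yaw],v=v)
E
python3 - <<'E'
from h import *
go(.16,2.3,.2); go(.088,2.3,.12); st("down")
bot.command_gripper(.045,40); st("grip")
z=.088
for i in range(6):
    z-=.0005; go(z,2.3,.02); st(round(z,4))
    if bot.current_contact_force()[2]>6: break
E
```

```text
down t 11.81 p [ 0.5363 -0.0944  0.089 ] F [-0.4  0.2 -0.4] op 0.0851 g 0.0
grip t 12.22 p [ 0.536  -0.0944  0.089 ] F [-2.5  0.   5.7] op 0.0499 g 40.7
0.0875 t 12.47 p [ 0.5361 -0.0944  0.089 ] F [-3.9  0.   9.2] op 0.0501 g 41.2
```

```bash
python3 - <<'E'
from h import *
for y in np.arange(2.2,.5,-.1):
    go(.0875,y); F=np.array(bot.current_contact_force()); print(round(y,2),F.round(1),np.round(bot.current_wrist_torque(),2),np.round(bot.current_eef_pos()[2],4),round(bot.current_time_s(),1),flush=True)
    if F[2]<3.5 or np.hypot(*F[:2])>25: break
E
```

```text
2.2 [-1.5  0.3  6.5] [-0.01  0.14 -0.09] 0.089 12.7
2.1 [-0.5 -1.   6. ] [-0.    0.06 -0.03] 0.0891 13.0
2.0 [-0.1  0.3  5.5] [ 0.06  0.05 -0.11] 0.0891 13.2
1.9 [ 0.2 -0.4  5.9] [-0.05  0.06 -0.11] 0.0891 13.5
1.8 [ 0.2 -1.1  6.3] [-0.03 -0.02 -0.08] 0.089 13.7
1.7 [-0.6  0.4  5.4] [-0.    0.04 -0.07] 0.089 14.0
1.6 [-0.  -0.6  5.2] [ 0.04 -0.   -0.08] 0.089 14.2
1.5 [-0.1  0.3  6. ] [-0.03 -0.   -0.06] 0.089 14.5
1.4 [-0.3 -0.4  6.1] [-0.09  0.   -0.04] 0.089 14.7
1.3 [-0.3  0.1  6. ] [-0.05  0.1  -0.11] 0.0888 15.0
1.2 [ 0.4 -0.9  2.5] [-0.05 -0.06 -0.12] 0.0877 15.2
```

The drop was felt after about 1.1 rad. I'll centre a little further and push home.

```bash
python3 - <<'E'
from h import *
go(.087,1.13); z=.087
while z>.070:
    z-=.001; go(z,1.13,.02); F=bot.current_contact_force()
    print(round(z,4),np.round(F,1),np.round(bot.current_wrist_torque()[2],2),np.round(bot.current_eef_pos()[2],4),round(bot.current_time_s(),1),flush=True)
    if F[2]>18: break
st()
E
```

```text
0.086 [ 3.3 -1.2 -1.5] -0.13 0.086 15.7
0.085 [ 1.8 -2.4  1.3] -0.18 0.0852 16.0
0.084 [ 3.5 -1.1  1.1] -0.21 0.0841 16.2
0.083 [ 3.8 -1.5  0.3] -0.19 0.083 16.5
0.082 [ 3.3 -1.  -0.2] -0.27 0.082 16.7
0.081 [ 2.  -1.5  3.9] -0.25 0.0814 17.0
0.08 [ 1.9 -2.   6.1] -0.19 0.0805 17.2
0.079 [ 2.1 -1.   5.5] -0.24 0.0796 17.5
0.078 [ 2.6 -0.3  7.2] -0.25 0.0787 17.7
0.077 [ 0.6 -0.1  7.9] -0.19 0.0778 18.0
0.076 [-1.   0.8 11. ] -0.21 0.0773 18.2
0.075 [-4.5  1.4 17.8] -0.24 0.0772 18.5
0.074 [-8.1  2.9 26.1] -0.26 0.0772 18.7
 t 18.73 p [ 0.5359 -0.0941  0.0772] F [-8.1  2.9 26.1] op 0.0498 g 44.3
```

The force profile matches: free drop, spring from 0.0815, rigid shoulder at 0.0772, which is 12 mm of travel in total. I'll hold for a moment and look once more.

```bash
python3 - <<'E'
from h import *
bot.hold(1.0); st()
im,d=bot.read_camera("side"); cv2.imwrite("pics/side4.png",im[:,:,::-1])
E
```

```text
t 19.73 p [ 0.5359 -0.0941  0.0772] F [-8.6  1.3 24.9] op 0.0499 g 44.3
```

View pics/side4.png

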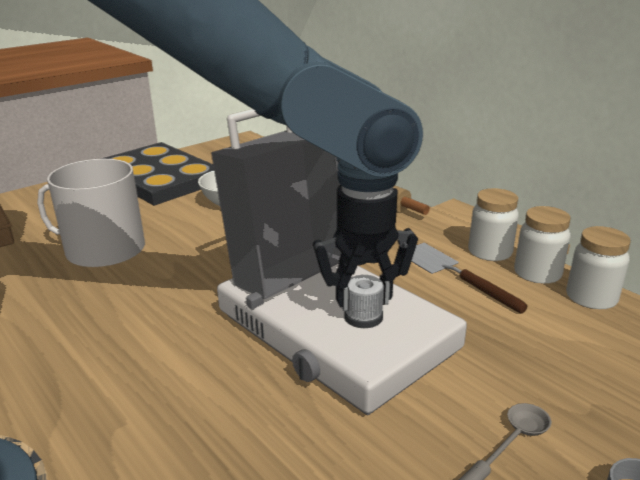

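The collar at (364,300) sits low with its foot closed onto the ring and the gripper holding it. The hood is still open and the other items have not moved.

```bash
python3 -c "
from station import bot
print(bot.hand_in())"
```

```text
the job is handed in; nothing more can be done
None
```

I handed the job in at about 20 s: the hood is open on its stop, and the collar turned about 1.1 rad, dropped over the pins and is held fully home at about 25 N.

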